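# Show the tea in the lever caddy and ease its lid shut

## Robot

A 7-joint arm with a two-finger parallel gripper is mounted at the origin on the work surface. World frame = base frame: x ahead of the robot, y to its left, z up, the work surface at z = 0. Lengths are in m, angles in rad, forces in N, time in s.
With the tool pointing down it reaches from about 0.4 to 0.9 m from the base axis. Payload 5.5 kg.
Tool frame: the origin (TCP) lies on the centre line of the jaws, within the pads' length; the fingertips stand 19 mm ahead of it and the grasp point (between the pads) is the TCP; z points along the fingers, y is the line along which they close (so a half turn about z gives the same grasp; the last joint's range is limited). The gripper opens to 92 mm and grips with 3 to 60 N. Pads are 19 mm wide; open, the fingers measure 130 mm over their backs; the gripper's body (75 mm by 190 mm) begins 47 mm behind the grasp point.
Start: joints at [1.554, 0.501, -0.427, 1.55, 0.221, 1.138, -0.21], TCP at [0.18, -0.625, 0.246] pointing down, gripper open.
Joint ranges: [-2.88, 2.88], [-0.31, 2.03], [-1.54, 1.56], [0.2, 2.42], [-1.41, 4.55], [0.19, 2.02], [-2.57, 2.57]. Speed limits (rad/s): [2.57, 2.57, 3.14, 3.14, 3.14, 3.14, 3.14].

## Interface

Orientations are given as a unit quaternion [x, y, z, w].
In Python, from workcell import bot gives the robot as it stands.
- The arm moves only by the shell command python3 -m inch 'ROWS' [OPENING] [FORCE]. ROWS is JSON, a list of rows, each a list of 6 numbers: the shift along the tool's x, y, z as a fraction of full scale, then the turn, a rotation vector about the tool's x, y, z as a fraction of full scale. In form: [[x, y, z, ax, ay, az], ...]. A call has 1 to 5 rows; each row is the pose to reach, as a shift and turn from the pose commanded when the call began, along the tool's axes at that moment; what a row does not reach only later rows make up. Full scale, the value 1, is 0.2 m for a shift and 60 degrees for a turn. A row lasts 1/8 s, in which the tool goes at most 62.5 mm and 10.7 degrees, less where a joint would pass 70% of its speed; a pose out of reach is approached as far as the arm can. A call with a number of a shift or a turn outside -1 to 1 is refused whole. A call with a gripper value outside its range is refused whole. OPENING is the opening, from 0 (shut) to 1 (fully open), set as the call begins (- or left out, the last holds). The fingers move at their own pace and stop on an object; FORCE is the grip in N (left out, the last holds). Time passes only in rows, so rows that repeat a pose let the fingers close. It gives the time, the measured TCP pose, the force, the opening and the grip force at its end, in the units of the state.
- bot.observe(): the state, without advancing time (a new reading comes with each control period).
- bot.camera(name): name is "scene" or "top"; returns (picture, depth): 400x640x3 uint8, red, green, blue; 400x640 float32, m along the optical axis (not along the pixel's ray), 0 where there is no reading.
- bot.get_calibration(name): a dict with "camera_matrix" (3x3 intrinsics, pixels), "world_from_camera" (4x4, takes a point from camera to world coordinates). Camera axes: x right, y down, z forward; pixel columns grow to the right and rows downward; lengths in m; the calibration is good to about 2 mm. A picture is of the moment at which its call begins. get_calibration takes no time and is no camera call.
- bot.hand_in(): hands the job in; it is judged then, once.
The state is a dict: "time_s": time; "qpos": joint angles; "qd": joint speeds; "joint_torque": joint torques, N m; "tcp_pos": TCP position; "ee_rot": TCP orientation; "wrist_force": force on the tool from outside, world axes, zero at the start; "wrist_torque": the same for the moment, N m; "grip_width": opening from 0.0 (shut) to 1.0 (fully open); "gripper_force": force on a finger pad.
Only numpy, scipy, OpenCV 4.12 (cv2) and the standard library are available. Lean on these libraries where they do the work, as an engineer would, in place of code of your own. Each camera call takes 0.05 s, during which the arm holds its last target. There are 200 camera calls.

## Task

Press the lever of the bare steel tea caddy right down with the fingertips and keep its lid wide open for two seconds, so that we can see how much tea is left, then let the lever up slowly so that the lid settles fully shut without slamming, and move clear. Only press: do not lift or shift the caddy, and do not touch its lid. Leave the green caddy shut, and the kettle, mugs, spoon drawer, jar and bowl where they are.

Things in the scene. Friction and masses are not known exactly. Their poses are not given: they have to be found in the camera images.
- steel_caddy: Bare steel round tea caddy, 100 mm across, 125 mm tall, 1.4 kg, loose in the tray on a dark foot plate; underside 12 mm above the work surface. Origin: centre of the can at the underside; z up; the lever sticks out along its -x; the lid's hinge is at +x, 55 mm from the can's axis, 116 mm up. A green twin stands beside it; which is on the left varies.
- steel_lever: The steel caddy's lever: dark plate 90 mm wide, 6 mm thick, red pad on top, reaching 87 mm out from its pivot (origin: 58 mm along the caddy's -x from the can's axis, 75 mm above its underside). Up, its frame equals the caddy's and the plate slopes up 0.2 rad towards -x; pressed it turns up to 0.44 rad to a stop. About 3 to 5 N at the pad hold it down; let go, it flies up and the lid slams.
- steel_pad (a point): Point on top of the red pad of the steel caddy's lever, 68 mm out from the pivot, midway across the plate; it sinks about 30 mm from up to fully down, moving with the lever.
- steel_lid (a joint): Opening angle of the steel caddy's lid: 0 shut, 1.1 rad wide open (stop). Linked to the lever: it turns 2.5 times the lever's angle. It slams if it closes faster than 1.5 rad/s while more than 0.12 rad open: take 2 s or more, the finger staying on the lever all the way up.
- steel_cover: The round steel cover of that lid, 106 mm across, 9 mm thick. Origin on the lid's hinge; shut, its centre lies 55 mm towards -x. It opens up and away from the lever.
- green_caddy: The green painted twin of the caddy, same sizes and same frame, with the same red pad on its lever; to be left alone.
- green_lid (a joint): Opening angle of the green caddy's lid, 0 shut.
- kettle: White ceramic kettle, 144 mm across, 150 mm tall, loose on the upper tier at the back of the tray. Origin: centre of the underside.
- mug_a: Brown mug, 76 mm across, 88 mm tall, loose in the tray's left rear part. Origin: centre of the underside.
- mug_b: Brown mug like the other, in the tray's right rear part.
- spoon_drawer_edge (a point): Middle of the top edge of the small grey tilt-out spoon drawer (78 mm wide) between the two caddies; it may stand partly tilted out. To be left alone.
- jar: Amber jar, 68 mm across, 95 mm tall, loose on the dresser to the left of the tray. Origin: centre of the underside.
- bowl: Blue bowl, 120 mm across, 50 mm tall, loose on the dresser to the right of the tray. Origin: centre of the underside.
- tray: Round wicker-look tray, 500 mm across, floor 12 mm thick, rim 30 mm high, fixed. Origin: centre of the underside; its x points away from the robot at yaw 0.
Not all that is in view belongs to the job. What is shaped like the steel_caddy but blue is not meant.

How it is judged:
By the outcome, as a careful person would: the job done as asked, in the order asked, and still so for the second after the job is handed in, with the robot touching nothing.
It also fails if it takes over 48 s, if anything falls off the work surface, if the arm or the gripper's body presses on something with over 40 N, if the wrist force passes 120 N, or if a joint passes its speed limit or range.

## Working session

There is one attempt and no reset: what is moved stays moved. The work goes in short steps, Python scripts to look and compute and a shell command to move; the robot and the scene stay as the last step left them, time stands still between calls to the robot, and variables do not carry over. Pictures are saved under pics/ and viewed, at most 10 in all, crops included, and the job is handed in when it is done.

```bash
mkdir -p pics; ls; python3 - <<'E'
from workcell import bot
import cv2,numpy as np
for n in("scene","top"):
    p,d=bot.camera(n); cv2.imwrite(f"pics/{n}0.png",p[:,:,::-1]); np.save(f"pics/{n}0.npy",d); c=bot.get_calibration(n); print(n,np.round(c["camera_matrix"],1).tolist(),np.round(c["world_from_camera"],3).tolist())
s=bot.observe();print(s)
E
```

```text
pics
scene [[442.5, 0.0, 323.9], [0.0, 442.5, 202.2], [0.0, 0.0, 1.0]] [[0.255, 0.774, -0.58, 1.495], [0.967, -0.208, 0.147, -0.253], [-0.007, -0.599, -0.801, 1.472], [0.0, 0.0, 0.0, 1.0]]
top [[486.6, 0.0, 313.9], [0.0, 486.6, 201.1], [0.0, 0.0, 1.0]] [[0.03, -0.982, 0.187, 0.188], [-1.0, -0.029, 0.005, -0.019], [0.001, -0.187, -0.982, 1.719], [0.0, 0.0, 0.0, 1.0]]
{'time_s': 0.1, 'qpos': array([ 1.55422386,  0.50174621, -0.42680112,  1.55133204,  0.22076344,
        1.1383133 , -0.21031618]), 'qd': array([ 9.80276723e-04, -1.94776243e-03, -1.35916619e-03, -2.22844293e-03,
       -9.49961445e-04,  1.19811115e-03, -4.89118811e-05]), 'joint_torque': array([-1.10504671e-02, -5.67872715e+01, -5.83856821e+00, -2.79909611e+01,
       -6.91399164e-02,  2.42981804e-02,  5.49095148e-05]), 'tcp_pos': array([ 0.179291 , -0.6241611,  0.244792 ]), 'ee_rot': array([ 9.90230889e-01,  1.39434630e-01, -7.89826285e-05, -8.73974058e-04]), 'wrist_force': array([-1.03467547, -0.07166891, -0.03495578]), 'wrist_torque': array([ 0.01224868,  0.04756666, -0.00245163]), 'gripper_force': 0.0, 'grip_width': 0.9993458587928388}
```

View pics/top0.png

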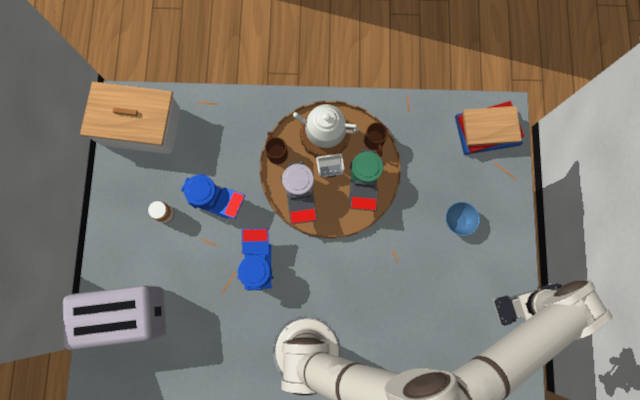

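View pics/scene0.png

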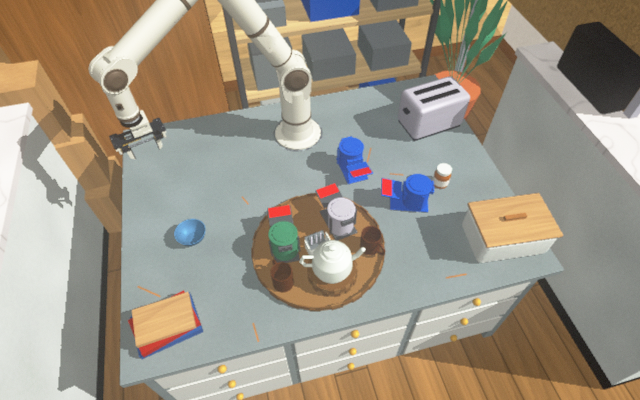

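The top view shows the steel caddy with its lid at (298,180) and its red pad at (303,216). The green caddy is at (367,167), with its pad at (364,203). A blue decoy at (255,265) stands close in front. In the scene view the steel pad is at (329,191).

```bash
cat > look.py <<'E'
from workcell import bot
import cv2,numpy as np
def pts(n,d):
    c=bot.get_calibration(n);K=c["camera_matrix"];T=c["world_from_camera"]
    v,u=np.mgrid[:400,:640]
    P=np.stack([(u-K[0][2])/K[0][0]*d,(v-K[1][2])/K[1][1]*d,d],-1)
    return P@np.array(T)[:3,:3].T+np.array(T)[:3,3]
def red(p): 
    h=cv2.cvtColor(p,cv2.COLOR_RGB2HSV); return ((h[...,0]<8)|(h[...,0]>172))&(h[...,1]>190)&(h[...,2]>110)
E
python3 - <<'E'
from look import *
for n,(u,v),(ul,vl) in(("top",(303,216),(298,180)),("scene",(329,191),(341,208))):
    p=cv2.imread(f"pics/{n}0.png")[:,:,::-1].copy();d=np.load(f"pics/{n}0.npy");W=pts(n,d)
    k,l=cv2.connectedComponents(red(p).astype(np.uint8));m=l==l[v,u]
    m2=cv2.erode(m.astype(np.uint8),np.ones((3,3)))>0
    q=W[m2&(d>0)]
    print(n,m.sum(),"pad",np.median(q,0).round(4),q.mean(0).round(4),"box",cv2.minAreaRect(W[m&(d>0)][:,:2].astype(np.float32)))
    A=np.c_[q[:,:2],np.ones(len(q))];print("plane",np.linalg.lstsq(A,q[:,2],rcond=None)[0])
    w=W[vl-25:vl+25,ul-25:ul+25].reshape(-1,3); 
    w=w[(w[:,2]>.128)&(w[:,2]<.165)];print("lid",len(w),w[:,2].min(),np.median(w[:,2]),cv2.minEnclosingCircle(w[:,:2].astype(np.float32)),w.mean(0))
p=cv2.imread("pics/top0.png")[150:240,250:400];cv2.imwrite("pics/crop.png",cv2.resize(p,None,fx=5,fy=5,interpolation=cv2.INTER_CUBIC))
E
```

```text
top 248 pad [0.445  0.0254 0.1007] [0.4453 0.0252 0.1007] box ((0.44524121284484863, 0.025225929915905), (0.03857894241809845, 0.07852502912282944), 9.235864639282227)
plane [-0.23974172 -0.02073046  0.20796009]
lid 754 0.12803075900981997 0.13558301234328995 ((0.5668615102767944, 0.046083979308605194), 0.05662302300333977) [0.56328568 0.04680276 0.13563894]
scene 255692 pad [ 0.3852 -0.0034 -0.0025] [ 0.3008  0.059  -0.0893] box ((-0.2704622745513916, 0.28094029426574707), (3.1972968578338623, 2.8644485473632812), 79.136474609375)
plane [-0.13129459 -0.05151681 -0.04681992]
lid 512 0.1280137653758373 0.1338741171222969 ((0.5761829018592834, 0.04928922653198242), 0.059881791472435) [0.57362925 0.04503958 0.13402428]
```

View pics/crop.png

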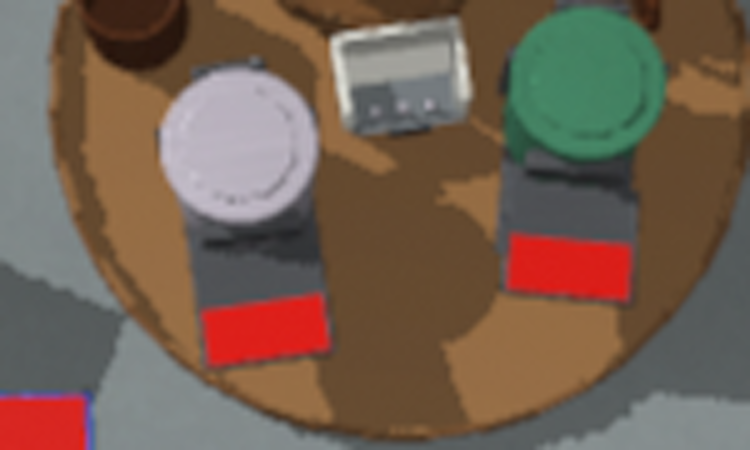

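```bash
python3 -m inch '[[0.2,-0.2,0,0,0,0],[0.4,-0.4,0,0,0,0],[0.6,-0.6,0,0,0,0],[0.8,-0.8,0,0,0,0],[1,-1,0,0,0,0]]' 0 20
python3 -m inch '[[0.15,-0.2,0,0,0,0],[0.3,-0.4,0,0,0,0],[0.45,-0.6,0,0,0,0],[0.6,-0.8,0,0,0,0],[0.75,-1,0,0,0,0]]'
```

```text
time_s: 0.72
tcp_pos: [0.317, -0.3754, 0.2455]
ee_rot: [0.99, 0.139, -0.0, -0.0]
wrist_force: [0.8, -0.6, 0.4]
grip_width: 0.506
gripper_force: 0.0
time_s: 1.35
tcp_pos: [0.4056, -0.1421, 0.2457]
ee_rot: [0.99, 0.139, -0.0, 0.0]
wrist_force: [0.9, -1.1, 0.3]
grip_width: 0.012
gripper_force: 0.0
```

```bash
python3 -m inch '[[0.1,-0.2,0,0,0,0.03],[0.2,-0.4,0,0,0,0.06],[0.32,-0.6,0,0,0,0.09],[0.42,-0.75,0,0,0,0.11],[0.42,-0.75,0,0,0,0.11]]'
python3 -m inch '[[0,0,0.2,0,0,0],[0,0,0.35,0,0,0],[0,0,0.45,0,0,0],[0,0,0.5,0,0,0],[0,0,0.5,0,0,0]]'
python3 - <<'E'
from look import *
for n,sl in(("top",np.s_[130:260,220:400]),("scene",np.s_[100:300,220:440])):
    p,d=bot.camera(n);cv2.imwrite(f"pics/{n}1.png",cv2.resize(p[sl][:,:,::-1],None,fx=2.5,fy=2.5))
a=cv2.imread("pics/top1.png");b=cv2.imread("pics/scene1.png");b=cv2.resize(b,(440,400));a=cv2.resize(a,(360,260))
c=np.zeros((400,800,3),np.uint8);c[:260,:360]=a;c[:,360:]=b;cv2.imwrite("pics/both1.png",c)
E
```

```text
time_s: 1.98
tcp_pos: [0.445, 0.0269, 0.2458]
ee_rot: [0.996, 0.085, 0.0, -0.001]
wrist_force: [-0.6, -0.0, -0.4]
grip_width: 0.004
gripper_force: 0.0
time_s: 2.6
tcp_pos: [0.4443, 0.0232, 0.1454]
ee_rot: [0.997, 0.082, -0.001, -0.0]
wrist_force: [-0.5, -0.5, 0.1]
grip_width: 0.005
gripper_force: 0.0
```

View pics/both1.png

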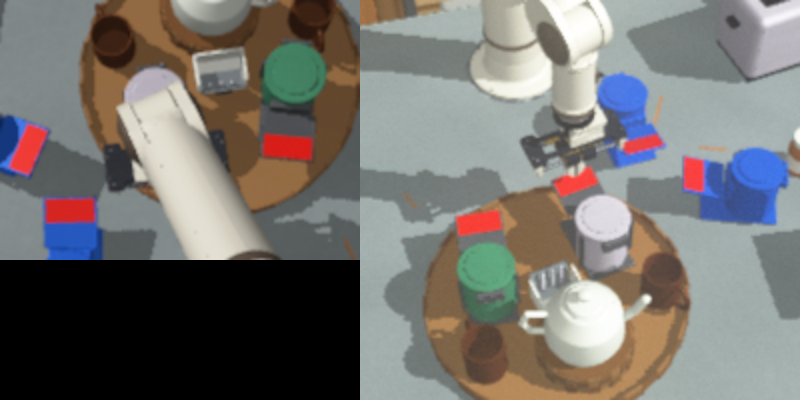

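The closed fingers are right above the red pad of the steel caddy (pad at 577,183, crop). I'll lower to contact and then press.

```bash
python3 -m inch '[[0,0,0.03,0,0,0],[0,0,0.06,0,0,0],[0,0,0.09,0,0,0],[0,0,0.11,0,0,0],[0,0,0.11,0,0,0]]'
python3 -m inch '[[0,0,0.02,0,0,0],[0,0,0.04,0,0,0],[0,0,0.06,0,0,0],[0,0,0.08,0,0,0],[0,0,0.1,0,0,0]]'
```

```text
time_s: 3.32
tcp_pos: [0.4444, 0.0238, 0.1233]
ee_rot: [0.997, 0.082, -0.0, -0.0]
wrist_force: [-0.1, -1.5, 1.3]
grip_width: 0.004
gripper_force: 0.0
time_s: 3.95
tcp_pos: [0.4443, 0.0237, 0.1034]
ee_rot: [0.997, 0.082, -0.0, 0.0]
wrist_force: [-3.4, 0.0, 6.1]
grip_width: 0.006
gripper_force: 3.2
```

```bash
python3 -m inch '[[0,0,0.015,0,0,0],[0,0,0.03,0,0,0],[0,0,0.045,0,0,0],[0,0,0.055,0,0,0],[0,0,0.055,0,0,0]]'
python3 -m inch '[[0,0,0.005,0,0,0],[0,0,0.01,0,0,0],[0,0,0.01,0,0,0]]'
python3 -m inch '[[0,0,0.005,0,0,0],[0,0,0.01,0,0,0],[0,0,0.01,0,0,0]]'
python3 - <<'E'
from look import *
for n,sl in(("top",np.s_[130:260,220:400]),("scene",np.s_[100:300,220:440])):
    p,d=bot.camera(n);np.save(f"pics/{n}2.npy",d);cv2.imwrite(f"pics/{n}2.png",p[:,:,::-1])
cv2.imwrite("pics/s2.png",cv2.resize(p[sl][:,:,::-1],None,fx=3,fy=3))
E
```

```text
time_s: 4.58
tcp_pos: [0.4456, 0.0239, 0.0928]
ee_rot: [0.997, 0.082, 0.001, -0.0]
wrist_force: [-0.2, -0.5, 4.9]
grip_width: 0.006
gripper_force: 2.3
time_s: 4.95
tcp_pos: [0.446, 0.024, 0.0918]
ee_rot: [0.997, 0.082, 0.001, 0.0]
wrist_force: [-3.4, -0.2, 15.8]
grip_width: 0.004
gripper_force: 8.0
time_s: 5.32
tcp_pos: [0.4461, 0.024, 0.0912]
ee_rot: [0.997, 0.082, 0.001, 0.001]
wrist_force: [-10.2, -0.9, 36.7]
grip_width: 0.002
gripper_force: 18.8
```

View pics/s2.png

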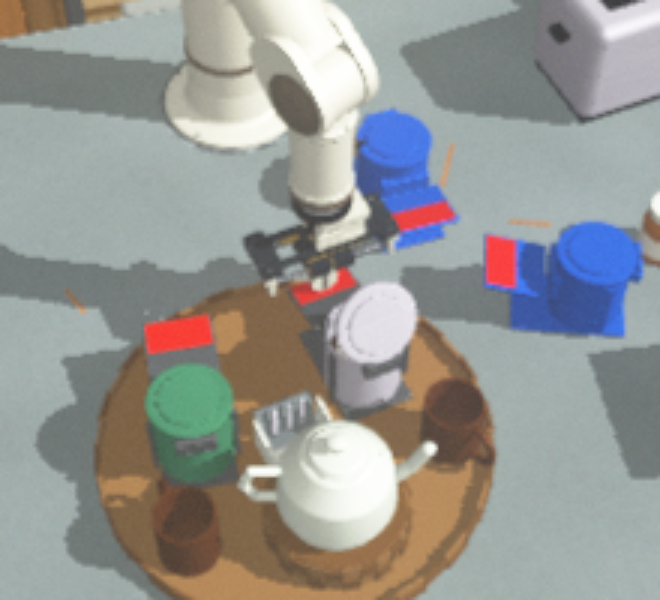

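The lid stands wide open (at about 375,320 in the crop) and the force jump shows the lever is on its stop. I'll ease off slightly and hold.

```bash
python3 -m inch '[[0,0,-0.01,0,0,0],[0,0,-0.01,0,0,0],[0,0,-0.01,0,0,0],[0,0,-0.01,0,0,0],[0,0,-0.01,0,0,0]]'
for i in 1; do :; done
python3 -m inch '[[0,0,0,0,0,0],[0,0,0,0,0,0],[0,0,0,0,0,0],[0,0,0,0,0,0],[0,0,0,0,0,0]]'
python3 -m inch '[[0,0,0,0,0,0],[0,0,0,0,0,0],[0,0,0,0,0,0],[0,0,0,0,0,0],[0,0,0,0,0,0]]'
python3 -m inch '[[0,0,0,0,0,0],[0,0,0,0,0,0],[0,0,0,0,0,0],[0,0,0,0,0,0],[0,0,0,0,0,0]]'
python3 - <<'E'
from look import *
p,d=bot.camera("scene");W=pts("scene",d)
np.save("pics/s3.npy",d);cv2.imwrite("pics/scene3.png",p[:,:,::-1])
# open lid: points above z .17 near caddy, plane fit
m=(W[...,2]>.15)&(np.hypot(W[...,0]-.61,W[...,1]-.053)<.05);q=W[m];c=q.mean(0);n=np.linalg.svd(q-c)[2][2];print(len(q),c,n,np.arccos(abs(n[2])),q[:,2].max())
E
```

```text
time_s: 6.05
tcp_pos: [0.4459, 0.024, 0.0918]
ee_rot: [0.997, 0.082, 0.001, 0.0]
wrist_force: [-4.0, -0.3, 15.4]
grip_width: 0.006
gripper_force: 7.9
time_s: 6.68
tcp_pos: [0.4459, 0.024, 0.0918]
ee_rot: [0.997, 0.082, 0.001, 0.0]
wrist_force: [-3.5, -0.3, 15.2]
grip_width: 0.006
gripper_force: 7.9
time_s: 7.3
tcp_pos: [0.4459, 0.024, 0.0918]
ee_rot: [0.997, 0.082, 0.001, 0.0]
wrist_force: [-4.0, 0.2, 15.5]
grip_width: 0.003
gripper_force: 7.9
time_s: 7.92
tcp_pos: [0.4459, 0.0239, 0.0918]
ee_rot: [0.997, 0.082, 0.001, 0.0]
wrist_force: [-3.4, -0.4, 15.7]
grip_width: 0.003
gripper_force: 7.9
485 [0.60053278 0.05011549 0.18789964] [0.8624807  0.14135572 0.48594815] 1.06334862787553 0.22832533262167365
```

```bash
python3 -m inch '[[0,0,-0.005,0,0,0],[0,0,-0.01,0,0,0],[0,0,-0.015,0,0,0],[0,0,-0.02,0,0,0],[0,0,-0.025,0,0,0]]'
python3 -m inch '[[0,0,-0.005,0,0,0],[0,0,-0.01,0,0,0],[0,0,-0.015,0,0,0],[0,0,-0.02,0,0,0],[0,0,-0.025,0,0,0]]'
python3 -m inch '[[0,0,-0.005,0,0,0],[0,0,-0.01,0,0,0],[0,0,-0.015,0,0,0],[0,0,-0.02,0,0,0],[0,0,-0.025,0,0,0]]'
python3 -m inch '[[0,0,-0.005,0,0,0],[0,0,-0.01,0,0,0],[0,0,-0.015,0,0,0],[0,0,-0.02,0,0,0],[0,0,-0.025,0,0,0]]'
python3 -m inch '[[0,0,-0.005,0,0,0],[0,0,-0.01,0,0,0],[0,0,-0.015,0,0,0],[0,0,-0.02,0,0,0],[0,0,-0.025,0,0,0]]'
python3 -m inch '[[0,0,-0.005,0,0,0],[0,0,-0.01,0,0,0],[0,0,-0.015,0,0,0],[0,0,-0.02,0,0,0],[0,0,-0.025,0,0,0]]'
```

```text
time_s: 8.6
tcp_pos: [0.445, 0.0238, 0.0959]
ee_rot: [0.997, 0.082, 0.0, -0.0]
wrist_force: [0.5, -0.5, 3.6]
grip_width: 0.003
gripper_force: 2.2
time_s: 9.22
tcp_pos: [0.4445, 0.0237, 0.1007]
ee_rot: [0.997, 0.082, -0.0, 0.0]
wrist_force: [-0.5, 0.2, 4.0]
grip_width: 0.007
gripper_force: 2.2
time_s: 9.85
tcp_pos: [0.4443, 0.0237, 0.1056]
ee_rot: [0.997, 0.082, -0.0, 0.0]
wrist_force: [-1.8, 0.8, 4.1]
grip_width: 0.005
gripper_force: 2.1
time_s: 10.48
tcp_pos: [0.4448, 0.0237, 0.1108]
ee_rot: [0.997, 0.082, 0.0, 0.0]
wrist_force: [-2.3, -1.1, 3.3]
grip_width: 0.004
gripper_force: 1.7
time_s: 11.1
tcp_pos: [0.4453, 0.0238, 0.116]
ee_rot: [0.997, 0.082, 0.001, -0.0]
wrist_force: [0.4, -0.3, 3.9]
grip_width: 0.003
gripper_force: 1.6
time_s: 11.72
tcp_pos: [0.4454, 0.0239, 0.121]
ee_rot: [0.997, 0.082, 0.001, -0.0]
wrist_force: [1.9, 0.2, 2.8]
grip_width: 0.005
gripper_force: 1.5
```

```bash
python3 -m inch '[[0,0,-0.005,0,0,0],[0,0,-0.01,0,0,0],[0,0,-0.015,0,0,0],[0,0,-0.02,0,0,0],[0,0,-0.025,0,0,0]]'
python3 -m inch '[[0,0,-0.005,0,0,0],[0,0,-0.01,0,0,0],[0,0,-0.015,0,0,0],[0,0,-0.02,0,0,0],[0,0,-0.03,0,0,0]]'
python3 -m inch '[[0,0,-0.1,0,0,0],[0,0,-0.2,0,0,0],[0,0,-0.35,0,0,0],[0,0,-0.5,0,0,0],[0,0,-0.6,0,0,0]]'
python3 -m inch '[[0,0.2,0,0,0,0],[0,0.4,0,0,0,0],[0,0.6,0,0,0,0],[0,0.8,0,0,0,0],[0,1,0,0,0,0]]'
python3 -m inch '[[0,0.2,0,0,0,0],[0,0.4,0,0,0,0],[0,0.5,0,0,0,0],[0,0.5,0,0,0,0],[0,0.5,0,0,0,0]]'
python3 - <<'E'
from look import *
for n,(ul,vl) in(("top",(298,180)),("scene",(341,208))):
    p,d=bot.camera(n);W=pts(n,d)
    if n=="top":
        k,l=cv2.connectedComponents(red(p).astype(np.uint8));m=l==l[216,303]
        q=W[cv2.erode(m.astype(np.uint8),np.ones((3,3)))>0];print(m.sum(),"pad",q.mean(0),cv2.minAreaRect(W[m][:,:2].astype(np.float32)))
    w=W[vl-25:vl+25,ul-25:ul+25].reshape(-1,3);w=w[(w[:,2]>.128)&(w[:,2]<.165)];print(n,"lid",len(w),np.median(w[:,2]),w.mean(0))
    o=cv2.imread(f"pics/{n}0.png")[:,:,::-1]
    cv2.imwrite(f"pics/{n}4.png",p[:,:,::-1]); print("diff",(np.abs(o.astype(int)-p).max(2)>60)[100:260,180:400].sum())
a=cv2.imread("pics/top4.png")[100:280,180:500];b=cv2.imread("pics/scene4.png")[130:310,200:520]
cv2.imwrite("pics/end.png",cv2.resize(np.vstack([a,b]),None,fx=1.6,fy=1.6))
E
```

```text
time_s: 12.35
tcp_pos: [0.4445, 0.0237, 0.1257]
ee_rot: [0.997, 0.082, -0.0, 0.0]
wrist_force: [-0.3, -0.8, -0.6]
grip_width: 0.006
gripper_force: 0.0
time_s: 12.98
tcp_pos: [0.4447, 0.0238, 0.1318]
ee_rot: [0.997, 0.082, -0.0, -0.0]
wrist_force: [-0.4, 0.5, 0.2]
grip_width: 0.006
gripper_force: 0.0
time_s: 13.6
tcp_pos: [0.4451, 0.0239, 0.2532]
ee_rot: [0.997, 0.082, 0.001, 0.0]
wrist_force: [-0.4, -0.6, -0.3]
grip_width: 0.007
gripper_force: 0.0
time_s: 14.22
tcp_pos: [0.4776, -0.1748, 0.2519]
ee_rot: [0.997, 0.082, 0.0, 0.0]
wrist_force: [-0.1, 0.8, 1.2]
grip_width: 0.006
gripper_force: 0.0
time_s: 14.85
tcp_pos: [0.4941, -0.27, 0.2517]
ee_rot: [0.997, 0.083, -0.0, -0.001]
wrist_force: [-1.0, 0.2, 0.3]
grip_width: 0.005
gripper_force: 0.0
249 pad [0.44517285 0.02542224 0.10073616] ((0.444289892911911, 0.024914417415857315), (0.038577187806367874, 0.07849403470754623), 9.241074562072754)
top lid 757 0.13519321537982765 [0.56386204 0.04685376 0.13543371]
diff 526
scene lid 508 0.13446811258549762 [0.57450073 0.0455009  0.13445109]
diff 2172
```

View pics/end.png

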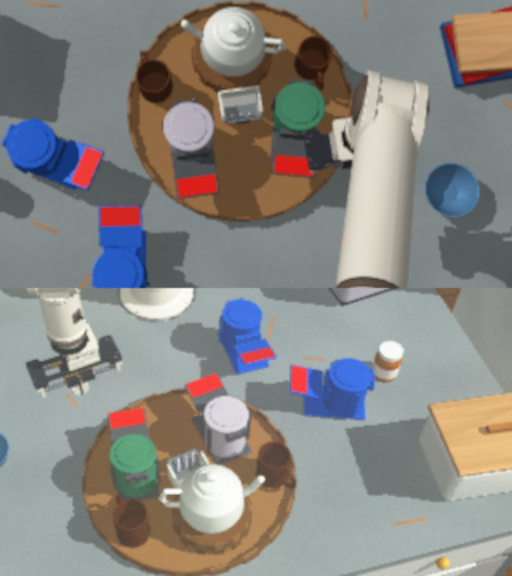

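The steel lid is shut (188,127), with the lid and pad measured where they started. The arm is clear and nothing else has moved, so I'm handing in.

```bash
python3 -c "
from workcell import bot
print(bot.hand_in())"
```

```text
the job is handed in; nothing more can be done
None
```

I pressed the steel caddy's lever right down, held the lid wide open for about 3 s, let it close slowly over about 4 s until it was fully shut, moved clear and handed the job in; the final pictures show the caddy where it started and nothing else moved.

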